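Push the stuck plug out of a bushing sleeve

TASK

A red plug is stuck inside the steel sleeve in the blue clamp stand. Take the wooden drift by its square handle, put its round dowel into the open end of the sleeve away from the orange bin and push the plug out the far end so that it drops into the bin; then lay the drift back down flat on the bench, without dropping it, and let go. Leave the carton, the jar and the spare sleeve alone and don't shove or tip the bin.

Things in the scene. Friction and masses are not known exactly. Their poses are not given: they have to be found in the camera images.
- stand: Fixed clamp stand: grey foot 60 x 100 x 12 mm, blue post, blue clamp band (42 mm across, top at 111 mm) holding a level steel sleeve: 34 mm outside, 25 mm bore, 70 mm long. Origin on the bench below the sleeve's middle; x is the push direction (entry end to outlet over the bin), z up. Sleeve axis along x, 90 mm above the origin, x = -35 to +35 mm; foot x = -48 to +12 mm.
- sleeve_entry (a point): Centre of the sleeve's entry mouth (the end away from the bin), axes as the stand's: x points into the sleeve.
- sleeve_outlet (a point): Centre of the sleeve's outlet mouth (far end, over the bin), axes as the stand's: x points out of the sleeve.
- plug: Red plastic plug, cylinder 23.5 mm across and 24 mm long, origin at its centre, x along its axis. At the start it is stuck inside the sleeve, its centre anywhere from 10 mm short of the sleeve's middle to 5 mm past it. It slides with about 4 to 10 N, comes loose shortly before it leaves the outlet and then falls.
- drift: Loose wooden drift lying on the bench: dark square handle 80 x 30 x 30 mm, pale round dowel 14 mm across, 100 mm long on its front face; about 0.08 kg. Origin: centre of the handle's underside; x points along the dowel to its tip, z up. Axis of handle and dowel 15 mm above the origin; dowel from x = 40 to 140 mm, clear of the bench. Centre of mass about 16 mm ahead of the origin.
- drift_tip (a point): Centre of the dowel's free end face, 140 mm ahead of the middle of the handle.
- drift_handle (a point): Centre of the square handle.
- bin: Loose orange open bin 120 (x) x 100 (y) x 50 (z) mm, walls and floor 4 mm, 0.3 kg, under the outlet; the sleeve's end overhangs its rim. Origin at the centre of its underside.
- carton: White carton with a blue band, 70 x 130 x 50 mm, loose bystander. Origin at the centre of its underside.
- jar: Closed jar, 56 mm across, 60 mm high, loose bystander. Origin at the centre of its underside.
- spare_sleeve: Spare steel sleeve standing on end, 34 mm across, 70 mm high, loose bystander. Origin at the centre of its underside.
There are look-alikes about, which are no part of the job. Leave any green, turquoise or yellow look-alike of the drift alone.

How it is judged:
By the outcome, as a careful person would: the job done as asked, in the order asked, and still so for the second after the job is handed in, with the robot touching nothing.
It also fails if it takes over 48 s, if anything falls off the work surface, if the arm or the gripper's body presses on something with over 40 N, if the wrist force passes 120 N, or if a joint passes its speed limit or range.

ROBOT

A 7-joint arm with a two-finger parallel gripper is mounted at the origin on the work surface. World frame = base frame: x ahead of the robot, y to its left, z up, the work surface at z = 0. Lengths are in mm, angles in rad, forces in N, time in s.
With the tool pointing down it reaches from about 400 to 850 mm from the base axis. Payload 4.5 kg.
Tool frame: the origin (TCP) lies midway between the tips of the shut fingers; the grasp point (between the pads) lies arm.grasp_offset behind it (arm.grasp_offset is the distance from the TCP to the grasp point, in mm); z points along the fingers, y is the line along which they close (so a half turn about z gives the same grasp; the last joint's range is limited). The gripper opens to 85 mm and grips with 20 to 120 N. Pads are 22 mm wide; open, the fingers measure 114 mm over their backs; the gripper's body (76 mm by 85 mm) begins 54 mm behind the grasp point. The pads swing forward as they close: fully open they stand 13 mm farther back than shut.
Start: joints at [1.203, 0.689, -0.195, 1.565, 0.157, 0.902, -0.215], TCP at [244.453, -575.236, 231.317] pointing down, gripper open.
Joint ranges: [-3.01, 3.01], [-0.46, 2.08], [-1.47, 1.51], [0.13, 2.56], [-1, 4.14], [0.04, 2.09], [-2.66, 2.66]. Speed limits (rad/s): [2.57, 2.57, 3.14, 3.14, 3.14, 3.14, 3.14].

INTERFACE

Orientations are given as a rotation vector (axis times angle).
In Python, from rig import status, grab_frame, camera_info, arm gives the robot as it stands. The module is installed in compiled form; this text tells all that it offers.
- The arm moves only by the tool apply_moves, never from a script. Its argument "motion" is a list of rows, each a list of 7 numbers: the shift along the world's x, y, z in units of 80 mm (1.0 is 80 mm), then the turn, a rotation vector about the world's x, y, z in units of 30 degrees (1.0 is 30 degrees), then the finger opening in mm, from 0 to 85.4. A call has exactly 8 rows; each row is the pose to reach, as a shift and turn from the pose commanded when the call began; what a row does not reach only later rows make up. A row lasts 1/8 s, in which the tool goes at most 62.5 mm and 10.7 degrees, less where a joint would pass 70% of its speed; a pose out of reach is approached as far as the arm can. A call with a number of a shift or a turn outside -1 to 1 is refused whole. A call with a gripper value outside its range is refused whole. The fingers move at their own pace and stop on an object; the grip force is fixed at half the most. Time passes only in rows, so rows that repeat a pose let the fingers close, or fill a call up. It gives the time, the measured TCP pose, the force, the opening and the grip force at its end, in the units of the state.
- status.read_state(): the state, without advancing time (a new reading comes with each control period).
- grab_frame(name): name is "scene" or "top" or "wrist"; returns the picture (420x560x3 uint8, red, green, blue); there is no depth.
- camera_info(name): a dict with "vertical_fov" (degrees; the focal length in pixels is half the picture's height over the tangent of half this angle, whatever the lens; pixels are square), "cx", "cy" (the principal point, pixels), "R" (3x3) and "t" (3): a world point X has camera coordinates R X + t; the wrist camera has in their place "mount" (4x4, takes a point from camera to tool coordinates, whose origin is the TCP and whose axes are the flange's). Camera axes: x right, y down, z forward; pixel columns grow to the right and rows downward; lengths in mm; the calibration is good to about 2 mm. A picture is of the moment at which its call begins: read the wrist's pose just before it. camera_info takes no time and is no camera call.
- arm.finish_job(): hands the job in; it is judged then, once.
The state is a dict: "clock": time; "joint_positions": joint angles; "joint_vel": joint speeds; "effort": joint torques, N m; "tcp_pos": TCP position; "ee_rot": TCP orientation; "ft_force": force on the tool from outside, world axes, zero at the start; "wrist_torque": the same for the moment, N m; "width": opening from 0.0 (shut) to 1.0 (fully open); "grip_force": force on a finger pad.
Only numpy, scipy, OpenCV 4.12 (cv2) and the standard library are available. Lean on these libraries where they do the work, as an engineer would, in place of code of your own. Each camera call takes 0.05 s, during which the arm holds its last target. There are 200 camera calls.

## Working session

There is one attempt and no reset: what is moved stays moved. The work goes in short steps, Python scripts to look and compute and a tool call to move; the robot and the scene stay as the last step left them, time stands still between calls to the robot, and variables do not carry over. Pictures are saved under pics/ and viewed, at most 10 in all, crops included, and the job is handed in when it is done.

Besides the shell and the picture viewer there is one more tool, called after "Emit:" as name(argument=value, ...) on one line, values as JSON. apply_moves: Moves the arm, as the interface text tells. Shifts and turns lie within -1 to 1; 1 stands for 80 mm of shift or 30 degrees of turn. Its arguments: {"type":"object","properties":{"motion":{"type":"array","items":{"type":"array","items":{"type":"number"}}}},"required":["motion"]}

```bash
mkdir -p pics
cat > h.py <<'E'
import numpy as np, cv2
from rig import status, grab_frame, camera_info, arm
from scipy.spatial.transform import Rotation as Rn
def cam(n,st=None):
    c=camera_info(n); f=210/np.tan(np.radians(c["vertical_fov"])/2)
    if "mount" in c:
        M=np.array(c["mount"]); Rt=Rn.from_rotvec(st["ee_rot"]).as_matrix()
        Rc=Rt@M[:3,:3]; o=Rt@M[:3,3]+np.array(st["tcp_pos"])
    else:
        R=np.array(c["R"]); Rc=R.T; o=-R.T@np.array(c["t"])
    return f,c["cx"],c["cy"],Rc,o
def ray(C,u,v):
    f,cx,cy,Rc,o=C; return o,Rc@np.array([(u-cx)/f,(v-cy)/f,1])
def onz(C,u,v,z):
    o,d=ray(C,u,v); return o+d*(z-o[2])/d[2]
def proj(C,P):
    f,cx,cy,Rc,o=C; p=Rc.T@(np.array(P)-o); return np.array([cx+f*p[0]/p[2],cy+f*p[1]/p[2]])
def snap(n,name):
    st=status.read_state(); im=grab_frame(n); cv2.imwrite(f"pics/{name}.png",im[...,::-1]); return im,cam(n,st)
E
python3 - <<'E'
from h import *
for n in("scene","top"):
    im,C=snap(n,n+"0"); print(n,C[0],C[1:3],C[4].round(),C[3][:,2].round(2))
s=status.read_state(); print(s); print(arm.grasp_offset, camera_info("top").keys(),camera_info("wrist"))
E
```

```text
scene 387.43628117799784 (281.0898197451985, 207.23308615190285) [1206.  422.  652.] [-0.66 -0.48 -0.57]
top 441.9647139105522 (281.6724100924426, 207.03295662956683) [ 444.  -52. 1113.] [ 0.11  0.02 -0.99]
{'clock': 0.1, 'joint_positions': array([ 1.20279885,  0.68988559, -0.19452532,  1.56626043,  0.1572885 ,
        0.90251924, -0.21509521]), 'joint_vel': array([ 7.84152289e-04, -7.32580659e-04, -2.18483544e-03, -4.57627647e-03,
        4.65287251e-05, -4.66709654e-04, -1.58220272e-04]), 'effort': array([-5.51860969e-03, -5.40595186e+01, -1.27164088e+00, -1.58983809e+01,
        9.50941409e-03,  4.40202537e-03,  1.54768537e-05]), 'tcp_pos': array([ 244.1489555 , -574.68980126,  230.56801417]), 'ee_rot': array([-3.07679354e+00, -6.26705342e-01,  7.04217212e-04]), 'ft_force': array([ 0.83379059, -0.22850858, -0.67231358]), 'wrist_torque': array([0.01479573, 0.02217128, 0.05433916]), 'grip_force': 0.0, 'width': 0.9966598584458307}
18.700000000000003 dict_keys(['vertical_fov', 'cx', 'cy', 'R', 't']) {'vertical_fov': 65.89459600010211, 'cx': 277.8489737760811, 'cy': 210.07670413747368, 'mount': array([[-1.18019354e-04, -9.46347028e-01, -3.23152113e-01,
         8.16567385e+01],
       [ 9.99999837e-01, -2.92217225e-04,  4.90541642e-04,
         1.38356684e+00],
       [-5.58653239e-04, -3.23152002e-01,  9.46346909e-01,
        -1.42788354e+02],
       [ 0.00000000e+00,  0.00000000e+00,  0.00000000e+00,
         1.00000000e+00]])}
```

View pics/scene0.png

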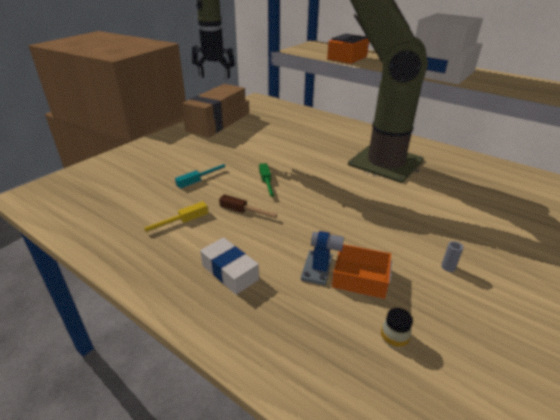

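View pics/top0.png

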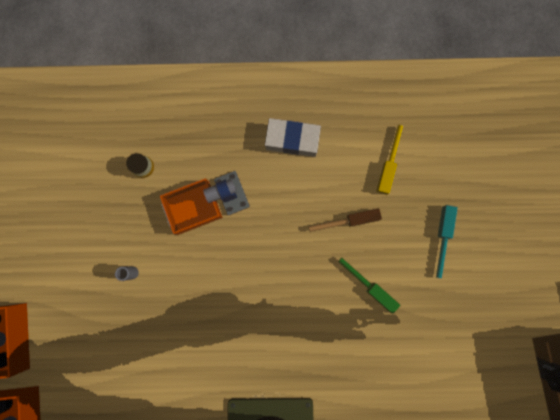

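The scene view shows the brown-handled drift at (245,207). The look-alikes are turquoise (200,176), green (266,178) and yellow (178,218). In the top view the brown one with the pale dowel is at (345,220), the stand at (225,192) and the bin at (190,207). The dark wooden one with the pale dowel fits the description. I'll confirm it in a crop.

Run:
```python
from h import *
t=cv2.imread("pics/top0.png"); 
a=cv2.resize(t[150:250,150:250],None,fx=5.6,fy=5.6,interpolation=cv2.INTER_CUBIC)[:560]
b=cv2.resize(t[195:240,300:390],None,fx=5.6,fy=5.6,interpolation=cv2.INTER_CUBIC)
c=np.zeros((560,800,3),np.uint8); 
c=cv2.resize(t[150:250,150:290],None,fx=3.2,fy=3.2,interpolation=cv2.INTER_CUBIC)
b=cv2.resize(t[190:245,290:400],None,fx=4,fy=4,interpolation=cv2.INTER_CUBIC)
out=np.zeros((320+220,450,3),np.uint8); out[:320,:c.shape[1]]=c; out[320:,:440]=b
cv2.imwrite("pics/crop1.png",out)
```

```text
(no output)
```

View pics/crop1.png

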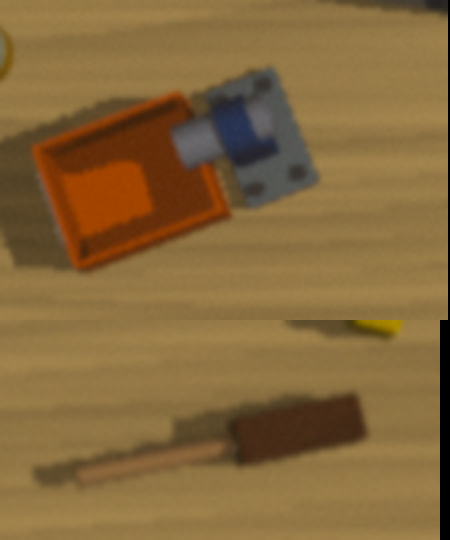

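The crop confirms the real drift: dark handle at about (365,217) and pale dowel to about (310,229) in full-picture pixels. The sleeve's entry end points right, away from the bin. Next I measure the drift, foot and sleeve.

```bash
cat > meas.py <<'E'
from h import *
np.set_printoptions(precision=1,suppress=True)
def big(m):
    n,l,s,c=cv2.connectedComponentsWithStats(m.astype(np.uint8)); 
    return l==1+np.argmax(s[1:,4])
def win(m,u0,u1,v0,v1):
    w=np.zeros_like(m); w[v0:v1,u0:u1]=m[v0:v1,u0:u1]; return w
im=cv2.imread("pics/top0.png").astype(int); B,G,R=im[...,0],im[...,1],im[...,2]; C=cam("top")
h=big(win((R<110)&(R>G+20)&(G<70),300,390,195,240))
r=cv2.minAreaRect(np.argwhere(h)[:,::-1].astype(np.float32)); bx=cv2.boxPoints(r)
print("handle px",r); w=np.array([onz(C,u,v,30) for u,v in bx]); print(w, np.linalg.norm(w[0]-w[1]),np.linalg.norm(w[1]-w[2]))
hc=onz(C,*r[0],28); print("handle c",hc)
d=big(win((R>150)&(R-B>60)&(R-G>32),300,352,210,240)); q=np.argwhere(d)[:,::-1]
print("dowel",len(q),q.min(0),q.max(0)); W=np.array([onz(C,u,v,17) for u,v in q])
vx,vy,x0,y0=cv2.fitLine(W[:,:2].astype(np.float32),cv2.DIST_L2,0,.01,.01).ravel()
e=((W[:,:2]-[x0,y0])@[vx,vy]); print("dowel yaw",np.degrees(np.arctan2(vy,vx)),(x0,y0),e.min(),e.max(),"tip",[x0+vx*e.max(),y0+vy*e.max()])
f=big(win((B>85)&(abs(R-B)<30),205,252,165,220)|win((B>R+30),205,252,165,220))
r=cv2.minAreaRect(np.argwhere(f)[:,::-1].astype(np.float32)); print("foot+",r)
bl=big(win(B>R+30,200,250,165,220)); r=cv2.minAreaRect(np.argwhere(bl)[:,::-1].astype(np.float32));print("band",r, onz(C,*r[0],111))
o=big(win((R>120)&(R>G+60)&(B<60),150,235,170,240)); r=cv2.minAreaRect(np.argwhere(o)[:,::-1].astype(np.float32)); w=np.array([onz(C,u,v,50) for u,v in cv2.boxPoints(r)]); print("bin",r,w,w.mean(0))
for n,u,v in [(0,275,68),(1,318,182),(2,248,208),(3,205,92)]: print("foot corner",onz(C,150+u/3.2,150+v/3.2,12))
for u,v in[(172,122),(182,167),(265,100),(275,140)]: print("sleeve silh",onz(C,150+u/3.2,150+v/3.2,90))
E
python3 meas.py
```

```text
handle px ((364.7308044433594, 216.65386962890625), (12.159200668334961, 30.98634910583496), 78.69007110595703)
[[ 544.4 -197.7   30. ]
 [ 558.2 -272.5   30. ]
 [ 528.8 -277.3   30. ]
 [ 515.  -202.6   30. ]] 76.11499789194309 29.804377732389902
handle c [ 536.7 -237.9   28. ]Traceback (most recent call last):
  File "meas.py", line 13, in <module>
    d=big(win((R>150)&(R-B>60)&(R-G>32),300,352,210,240)); q=np.argwhere(d)[:,::-1]
  File "meas.py", line 5, in big
    return l==1+np.argmax(s[1:,4])
                ~~~~~~~~~^^^^^^^^^
    return _wrapfunc(a, 'argmax', axis=axis, out=out, **kwds)
    return bound(*args, **kwds)
ValueError: attempt to get argmax of an empty sequence
```

```bash
python3 - <<'E'
import cv2
t=cv2.imread("pics/top0.png")
for v,u in [(225,330),(226,325),(224,335),(228,315),(236,325),(215,320)]: print(t[v,u])
E
sed -i 's/(R>150)&(R-B>60)&(R-G>32)/(R-G>np.median((R-G)[150:300,260:300])+10)\&(R>110)/' meas.py; python3 meas.py
```

```text
[ 60 102 139]
[ 59 102 139]
[ 57  99 136]
[ 58 101 138]
[ 72 124 152]
[ 68 116 143]
handle px ((364.7308044433594, 216.65386962890625), (12.159200668334961, 30.98634910583496), 78.69007110595703)
[[ 544.4 -197.7   30. ]
 [ 558.2 -272.5   30. ]
 [ 528.8 -277.3   30. ]
 [ 515.  -202.6   30. ]] 76.11499789194309 29.804377732389902
handle c [ 536.7 -237.9   28. ]
dowel 2 [320 226] [321 227]
dowel yaw 43.805378 (np.float32(514.87054), np.float32(-129.64551)) -1.745137815429128 1.7451358778005683 tip [np.float64(516.1300006972812), np.float64(-128.43750571373437)]
foot+ ((226.75, 188.75), (10.11928653717041, 16.76007080078125), 71.56504821777344)
band ((223.2000274658203, 189.89999389648438), (10.733125686645508, 8.497057914733887), 63.43495178222656) [596.2  98.1 111. ]
bin ((189.74484252929688, 205.6365966796875), (40.7800178527832, 51.334007263183594), 68.96248626708984) [[593.5 265.4  50. ]
 [637.1 148.5  50. ]
 [543.1 112.5  50. ]
 [500.2 228.4  50. ]] [568.5 188.7  50. ]
foot corner [658.5  80.6  12. ]
foot corner [567.1  47.1  12. ]
foot corner [547.5 102.1  12. ]
foot corner [640.1 136.1  12. ]
sleeve silh [604.4 147.   90. ]
sleeve silh [571.  139.5  90. ]
sleeve silh [619.6  78.6  90. ]
sleeve silh [589.8  71.4  90. ]
```

Emit:
apply_moves(motion=[[0.09,0.11,0,0,0,0.065,85],[0.18,0.21,0,0,0,0.13,85],[0.28,0.32,0,0,0,0.2,85],[0.37,0.42,0,0,0,0.26,85],[0.46,0.53,0,0,0,0.33,85],[0.55,0.63,0,0,0,0.39,85],[0.64,0.74,0,0,0,0.46,85],[0.73,0.84,0,0,0,0.52,85]])

```text
clock: 1.1
tcp_pos: [303.3, -507.4, 231.3]
ee_rot: [2.964, 1.042, 0.0]
ft_force: [-0.7, 0.3, -0.5]
width: 0.994
grip_force: 0.0
```

Emit:
apply_moves(motion=[[0.09,0.11,0,0,0,0.065,85],[0.18,0.21,0,0,0,0.13,85],[0.28,0.32,0,0,0,0.2,85],[0.37,0.42,0,0,0,0.26,85],[0.46,0.53,0,0,0,0.33,85],[0.55,0.63,0,0,0,0.39,85],[0.64,0.74,0,0,0,0.46,85],[0.73,0.84,0,0,0,0.52,85]])

```text
clock: 2.1
tcp_pos: [361.7, -440.2, 231.3]
ee_rot: [2.795, 1.435, 0.0]
ft_force: [-0.1, 0.3, -0.3]
width: 0.993
grip_force: 0.0
```

Emit:
apply_moves(motion=[[0.09,0.11,0,0,0,0.065,85],[0.18,0.21,0,0,0,0.13,85],[0.28,0.32,0,0,0,0.2,85],[0.37,0.42,0,0,0,0.26,85],[0.46,0.53,0,0,0,0.33,85],[0.55,0.63,0,0,0,0.39,85],[0.64,0.74,0,0,0,0.46,85],[0.73,0.84,0,0,0,0.52,85]])

```text
clock: 3.1
tcp_pos: [420.1, -373.0, 231.3]
ee_rot: [2.574, 1.801, 0.0]
ft_force: [-0.9, -0.3, 0.3]
width: 0.995
grip_force: 0.0
```

Emit:
apply_moves(motion=[[0.09,0.11,0,0,0,0.065,85],[0.18,0.21,0,0,0,0.13,85],[0.28,0.32,0,0,0,0.2,85],[0.37,0.42,0,0,0,0.26,85],[0.46,0.53,0,0,0,0.33,85],[0.55,0.63,0,0,0,0.39,85],[0.64,0.74,0,0,0,0.46,85],[0.73,0.84,0,0,0,0.52,85]])

```text
clock: 4.1
tcp_pos: [478.5, -305.8, 231.3]
ee_rot: [-2.306, -2.134, -0.0]
ft_force: [-0.3, -0.1, -0.3]
width: 0.996
grip_force: 0.0
```

Emit:
apply_moves(motion=[[0.12,0.14,-0.1,0,0,0.09,85],[0.24,0.28,-0.2,0,0,0.17,85],[0.37,0.42,-0.35,0,0,0.26,85],[0.49,0.56,-0.5,0,0,0.35,85],[0.61,0.7,-0.65,0,0,0.44,85],[0.73,0.84,-0.8,0,0,0.52,85],[0.73,0.84,-0.8,0,0,0.52,85],[0.73,0.84,-0.8,0,0,0.52,85]])

```text
clock: 5.1
tcp_pos: [536.3, -239.8, 167.4]
ee_rot: [1.998, 2.424, -0.001]
ft_force: [-0.4, 0.4, 0.2]
width: 0.994
grip_force: 0.0
```

Run:
```python
from h import *
im,C=snap("wrist","w1"); s=status.read_state(); print(s["clock"],s["tcp_pos"],s["ee_rot"],s["ft_force"],Rn.from_rotvec(s["ee_rot"]).as_matrix().round(3))
print(proj(C,[536.7,-237.9,30]))
```

```text
5.15 [ 536.23966565 -240.11406247  167.61828031] [ 1.99886470e+00  2.42273955e+00 -9.56331474e-04] [-0.04693414  0.00959648  0.08323275] [[-0.19   0.982  0.   ]
 [ 0.982  0.19  -0.001]
 [-0.001 -0.    -1.   ]]
[280.17033862 193.09385844]
```

View pics/w1.png

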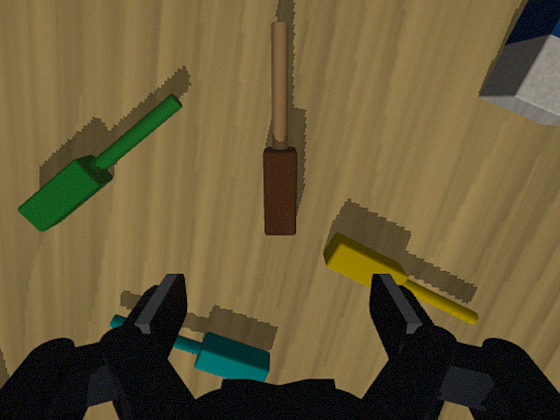

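The wrist view shows the brown drift centred: handle from (280,150) to (280,235), dowel tip at (279,22). The yellow handle at (335,255) is near the right finger's path, so I check its clearance.

Run:
```python
from h import *
np.set_printoptions(precision=1,suppress=True)
s=status.read_state(); C=cam("wrist",s); im=cv2.imread("pics/w1.png").astype(int); B,G,R=im[...,0],im[...,1],im[...,2]
Rt=Rn.from_rotvec(s["ee_rot"]).as_matrix(); tl=lambda P:(Rt.T@(np.array(P)-s["tcp_pos"]))
m=((R>G+20)&(G<60)).astype(np.uint8); m[:140]=0;m[240:]=0;m[:,:250]=0;m[:,310:]=0
for v in (160,190,220,230):
    u=np.where(m[v])[0]; print(v,u.min(),u.max(),tl(onz(C,u.min(),v,30)),tl(onz(C,u.max()+1,v,30)))
v=np.where(m.any(1))[0]; print(v.min(),v.max(),"rear top",onz(C,280,v.max()+1,30),tl(onz(C,280,v.max()+1,30)),"front",tl(onz(C,280,157,30)),tl(onz(C,280,v.min(),5)))
for u,vv,z in[(279,22,15),(279,90,15),(280,140,15)]: P=onz(C,u,vv,z);print("dowel",P,tl(P))
for u,vv in[(323,255),(333,234),(345,275),(395,292),(408,275)]: print("yellow",tl(onz(C,u,vv,30)))
```

```text
160 264 295 [ 31.7 -13.3 137.6] [ 31.7  14.5 137.6]
190 264 294 [  4.7 -13.7 137.6] [  4.7  14.1 137.6]
220 265 294 [-24.  -13.2 137.6] [-24.   14.6 137.6]
230 265 295 [-34.  -13.3 137.7] [-34.   15.7 137.6]
141 234 rear top [ 544.4 -278.5   30. ] [-39.1   0.7 137.7] front [ 34.3   0.6 137.6] [ 44.9   0.7 162.6]
dowel [ 509.3 -102.6   15. ] [140.3  -0.3 152.5]
dowel [ 519.1 -152.9   15. ] [ 89.1  -0.3 152.5]
dowel [ 528. -194.   15.] [ 47.    0.7 152.6]
yellow [-59.9  42.1 137.7]
yellow [-38.1  50.5 137.7]
yellow [-81.7  64.7 137.7]
yellow [-101.1  116.   137.7]
yellow [-81.8 126.5 137.7]
```

Emit:
apply_moves(motion=[[0,0,-0.15,0,0,0,85],[0,0,-0.3,0,0,0,85],[0,0,-0.45,0,0,0,85],[0,0,-0.6,0,0,0,85],[0,0,-0.75,0,0,0,85],[0,0,-0.85,0,0,0,85],[0,0,-0.95,0,0,0,85],[0,0,-1,0,0,0,85]])

```text
clock: 6.15
tcp_pos: [536.4, -239.2, 86.9]
ee_rot: [-1.998, -2.424, 0.0]
ft_force: [0.2, -0.2, 0.1]
width: 0.997
grip_force: 0.0
```

Emit:
apply_moves(motion=[[0,0,-0.15,0,0,0,85],[0,0,-0.3,0,0,0,85],[0,0,-0.45,0,0,0,85],[0,0,-0.6,0,0,0,85],[0,0,-0.75,0,0,0,85],[0,0,-0.85,0,0,0,85],[0,0,-0.95,0,0,0,85],[0,0,-1,0,0,0,85]])

```text
clock: 7.15
tcp_pos: [536.4, -239.2, 6.9]
ee_rot: [-1.998, -2.424, 0.0]
ft_force: [-0.4, 0.0, 0.5]
width: 0.995
grip_force: 0.0
```

Emit:
apply_moves(motion=[[0,0,-0.03,0,0,0,85],[0,0,-0.05,0,0,0,60],[0,0,-0.05,0,0,0,40],[0,0,-0.05,0,0,0,20],[0,0,-0.05,0,0,0,20],[0,0,-0.05,0,0,0,20],[0,0,-0.05,0,0,0,20],[0,0,-0.05,0,0,0,20]])

```text
clock: 8.15
tcp_pos: [536.9, -239.3, 3.8]
ee_rot: [1.997, 2.424, 0.001]
ft_force: [-0.4, -0.1, 5.3]
width: 0.338
grip_force: 60.9
```

Emit:
apply_moves(motion=[[0,0,0.1,0,0,0,20],[0,0,0.22,0,0,0,20],[0,0,0.35,0,0,0,20],[0,0,0.5,0,0,0,20],[0,0,0.65,0,0,0,20],[0,0,0.8,0,0,0,20],[0,0,0.9,0,0,0,20],[0,0,0.95,0,0,0,20]])

```text
clock: 9.15
tcp_pos: [536.6, -239.3, 79.9]
ee_rot: [1.998, 2.424, 0.0]
ft_force: [-0.1, -1.0, -0.4]
width: 0.341
grip_force: 60.4
```

Emit:
apply_moves(motion=[[0.1,0.12,0,0,0,0.04,20],[0.2,0.25,0,0,0,0.08,20],[0.32,0.4,0,0,0,0.12,20],[0.45,0.55,0,0,0,0.16,20],[0.6,0.7,0,0,0,0.2,20],[0.7,0.85,0,0,0,0.25,20],[0.76,0.93,0,0,0,0.28,20],[0.8,0.95,0,0,0,0.29,20]])

```text
clock: 10.15
tcp_pos: [600.6, -162.8, 79.3]
ee_rot: [-1.807, -2.57, 0.0]
ft_force: [-1.0, -0.4, -1.2]
width: 0.337
grip_force: 60.3
```

Emit:
apply_moves(motion=[[0.1,0.12,0,0,0,0,20],[0.2,0.25,0,0,0,0,20],[0.32,0.4,0,0,0,0,20],[0.45,0.55,0,0,0,0,20],[0.6,0.7,0,0,0,0,20],[0.7,0.82,0,0,0,0,20],[0.76,0.88,0,0,0,0,20],[0.8,0.9,0,0,0,0,20]])

```text
clock: 11.15
tcp_pos: [664.6, -91.1, 79.2]
ee_rot: [-1.808, -2.569, 0.0]
ft_force: [-0.1, 0.1, -0.3]
width: 0.34
grip_force: 60.3
```

Run:
```python
from h import *
im,C=snap("wrist","w2"); s=status.read_state(); print(s["clock"],s["tcp_pos"],s["ee_rot"],s["ft_force"],s["width"],Rn.from_rotvec(s["ee_rot"]).as_matrix().round(3))
for x in(-35,35):
  P=np.array([597.1,108.4,90])+x*np.array([-.342,.94,0]); print(proj(C,P))
cv2.imwrite("pics/w2b.png",cv2.resize(im[:,120:440,::-1],None,fx=1.4,fy=1.4,interpolation=cv2.INTER_CUBIC))
snap("scene","s2")
```

```text
11.2 [664.88774104 -91.19427428  79.26099636] [1.80799862e+00 2.56881953e+00 8.95673624e-05] [ 0.45114428 -0.63155985 -0.88893467] 0.34090361218214354 [[-0.337  0.941  0.   ]
 [ 0.941  0.337 -0.   ]
 [-0.     0.    -1.   ]]
[ 296.78682096 -240.27504313]
[ 301.29801615 -680.75884843]
```

View pics/w2.png

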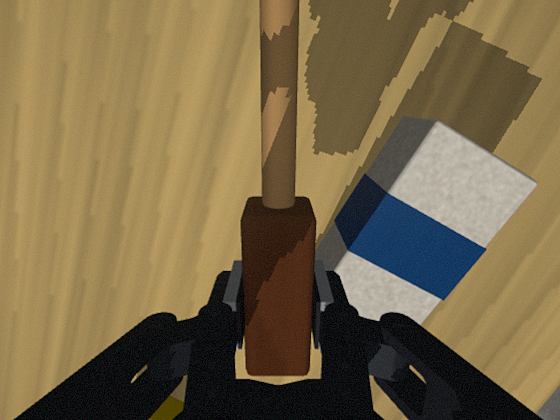

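The wrist view shows the handle held square between the pads, front end at (279,200), with the dowel running straight ahead. The carton lies to the right and below. The sleeve is out of this view, so I use the top and scene views.

```bash
cat > ov.py <<'E'
from h import *
import sys
tag=sys.argv[1]
it,Ct=snap("top","t"+tag); is_,Cs=snap("scene","s"+tag); s=status.read_state()
Rt=Rn.from_rotvec(s["ee_rot"]).as_matrix(); p=s["tcp_pos"]
O=np.array([597.1,108.4,0]); d=np.array([-.342,.94,0])
tip=p+Rt@[140.4,0,-11.3]; 
print(p,"tip",tip,"stand coords",(tip-O)@d,(tip-O)@[-.94,-.342,0],tip[2])
out=[]
for im,C,k in((it,Ct,3),(is_,Cs,3)):
    c=proj(C,O+[0,0,90]-30*d).astype(int); x0,y0=c[0]-65,c[1]-(45)
    b=cv2.resize(im[y0:y0+90,x0:x0+130,::-1].copy(),None,fx=6,fy=6,interpolation=cv2.INTER_CUBIC)[:,:780]
    f=lambda P:tuple(int(i) for i in (proj(C,P)-[x0,y0]+.5)*6)
    for x in(-35,35):cv2.circle(b,f(O+x*d+[0,0,90]),3,(0,255,0),-1)
    cv2.circle(b,f(tip),3,(255,0,255),-1)
    print("crop origin",x0,y0); out.append(cv2.resize(b,None,fx=.55,fy=.55,interpolation=cv2.INTER_AREA))
cv2.imwrite("pics/ov"+tag+".png",np.vstack(out))
E
python3 ov.py 3
```

```text
[664.12711506 -92.06073008  79.23419894] tip [616.85584252  40.14737474  90.4722509 ] stand coords -70.91396588641935 4.771905865992941 90.47225090325989
crop origin 167 141
crop origin 249 192
```

View pics/ov3.png

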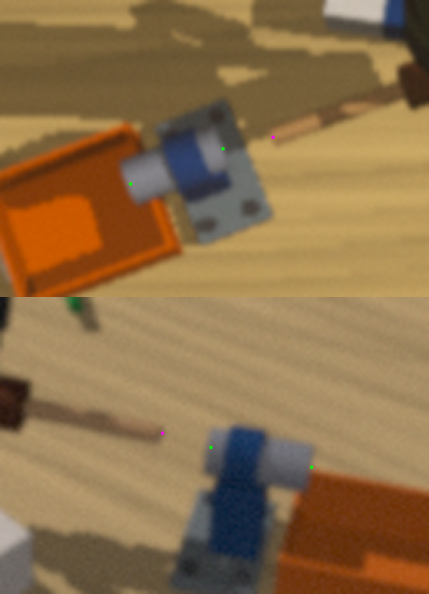

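The overlay matches in both views. The predicted mouths (top (222,149) and (130,184), scene (210,447) and (311,467)) and the predicted tip (top (273,137), scene (162,433)) all fall on the real ones. The tip is 71 mm behind the stand origin and about 4.5 mm off sideways, so I correct that and close in.

Emit:
apply_moves(motion=[[0.03,0.01,0,0,0,0,20],[0.05,0.02,0,0,0,0,20],[0.03,0.08,-0.01,0,0,0,20],[0,0.15,-0.01,0,0,0,20],[-0.02,0.21,-0.01,0,0,0,20],[-0.04,0.27,-0.01,0,0,0,20],[-0.056,0.31,-0.01,0,0,0,20],[-0.056,0.31,-0.01,0,0,0,20]])

```text
clock: 12.35
tcp_pos: [659.9, -66.0, 78.6]
ee_rot: [-1.807, -2.57, -0.0]
ft_force: [0.5, 0.5, -0.5]
width: 0.341
grip_force: 60.3
```

```bash
python3 ov.py 4
```

```text
[660.03015418 -66.70972487  78.50888848] tip [612.67902275  65.46804038  89.76760622] stand coords -45.684067824154944 0.038448805462833295 89.76760622327137
crop origin 167 141
crop origin 249 192
```

View pics/ov4.png

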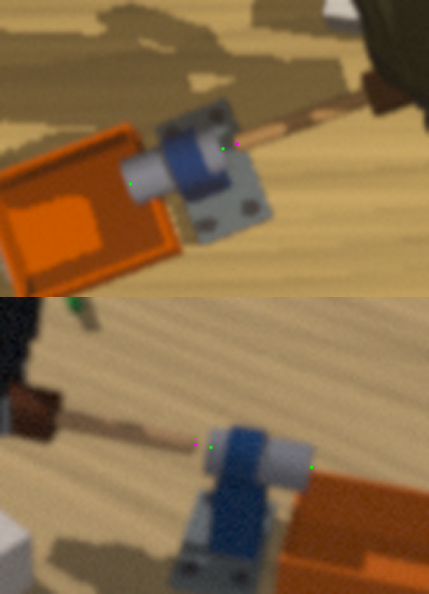

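The dowel tip (top (237,144), scene (196,443)) now sits in line with the entry mouth, about 10 mm short of it. I insert gently.

Emit:
apply_moves(motion=[[-0.011,0.03,0,0,0,0,20],[-0.022,0.06,0,0,0,0,20],[-0.033,0.09,0,0,0,0,20],[-0.043,0.12,0,0,0,0,20],[-0.054,0.15,0,0,0,0,20],[-0.065,0.18,0,0,0,0,20],[-0.076,0.21,0,0,0,0,20],[-0.085,0.235,0,0,0,0,20]])

```text
clock: 13.45
tcp_pos: [653.1, -47.5, 78.5]
ee_rot: [1.808, 2.569, 0.0]
ft_force: [-0.1, 0.1, -0.9]
width: 0.34
grip_force: 60.3
```

Emit:
apply_moves(motion=[[-0.016,0.044,0,0,0,0,20],[-0.032,0.088,0,0,0,0,20],[-0.048,0.131,0,0,0,0,20],[-0.064,0.175,0,0,0,0,20],[-0.08,0.22,0,0,0,0,20],[-0.096,0.263,0,0,0,0,20],[-0.112,0.307,0,0,0,0,20],[-0.128,0.351,0,0,0,0,20]])

```text
clock: 14.45
tcp_pos: [643.8, -24.2, 78.8]
ee_rot: [1.809, 2.563, -0.007]
ft_force: [1.6, -8.2, 1.0]
width: 0.341
grip_force: 60.3
```

Emit:
apply_moves(motion=[[-0.02,0.055,0,0,0,0,20],[-0.04,0.11,0,0,0,0,20],[-0.06,0.165,0,0,0,0,20],[-0.08,0.22,0,0,0,0,20],[-0.1,0.275,0,0,0,0,20],[-0.12,0.33,0,0,0,0,20],[-0.14,0.385,0,0,0,0,20],[-0.154,0.423,0,0,0,0,20]])

```text
clock: 15.45
tcp_pos: [630.5, 14.9, 78.5]
ee_rot: [-1.807, -2.569, -0.0]
ft_force: [0.3, -0.5, -0.1]
width: 0.336
grip_force: 60.2
```

```bash
python3 ov.py 5
```

```text
[630.43994007  14.98982425  78.51013236] tip [582.95592916 147.11104853  89.87238575] stand coords 41.22565784993082 0.05624799197873701 89.87238574922375
crop origin 167 141
crop origin 249 192
```

View pics/ov5.png

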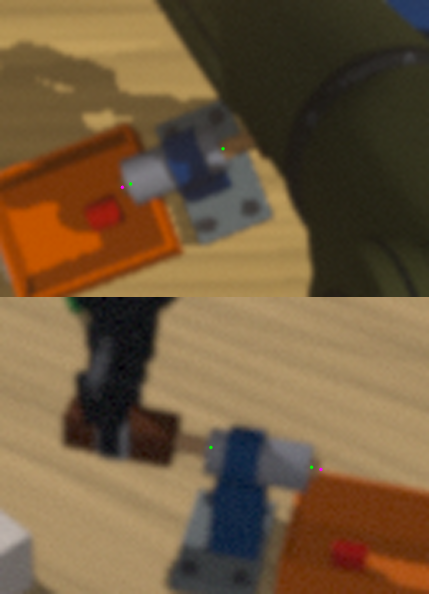

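The plug lies in the bin (top (103,212), scene (348,553)). I withdraw straight back, return to the drift's original spot and lay it down.

Emit:
apply_moves(motion=[[0.03,-0.083,0,0,0,0,20],[0.072,-0.198,0,0,0,0,20],[0.114,-0.314,0,0,0,0,20],[0.156,-0.429,0,0,0,0,20],[0.198,-0.545,0,0,0,0,20],[0.24,-0.66,0,0,0,0,20],[0.282,-0.775,0,0,0,0,20],[0.32,-0.88,0,0,0,0,20]])

```text
clock: 16.55
tcp_pos: [656.4, -56.8, 78.5]
ee_rot: [1.808, 2.569, 0.0]
ft_force: [-0.2, 0.5, -1.3]
width: 0.342
grip_force: 60.2
```

Emit:
apply_moves(motion=[[0.042,-0.115,0,0,0,0,20],[0.084,-0.231,0,0,0,0,20],[0.126,-0.346,0,0,0,0,20],[0.15,-0.43,0,0,0,0,20],[0.1,-0.52,0,0,0,-0.03,20],[0.02,-0.6,0,0,0,-0.06,20],[-0.08,-0.7,0,0,0,-0.09,20],[-0.18,-0.8,0,0,0,-0.12,20]])

```text
clock: 17.55
tcp_pos: [641.0, -120.7, 78.6]
ee_rot: [-1.889, -2.51, 0.0]
ft_force: [-0.3, -0.1, -1.1]
width: 0.337
grip_force: 60.2
```

Emit:
apply_moves(motion=[[-0.12,-0.12,0,0,0,-0.02,20],[-0.25,-0.25,0,0,0,-0.04,20],[-0.37,-0.37,0,0,0,-0.06,20],[-0.5,-0.5,0,0,0,-0.08,20],[-0.62,-0.62,0,0,0,-0.1,20],[-0.75,-0.75,0,0,0,-0.12,20],[-0.87,-0.87,0,0,0,-0.14,20],[-1,-1,0,0,0,-0.17,20]])

```text
clock: 18.55
tcp_pos: [561.3, -200.6, 78.6]
ee_rot: [1.999, 2.424, 0.0]
ft_force: [0.9, -0.3, -0.5]
width: 0.344
grip_force: 60.1
```

Run:
```python
from h import *
s=status.read_state(); print(s["clock"],s["tcp_pos"],s["ee_rot"],s["ft_force"],s["width"],Rn.from_rotvec(s["ee_rot"]).as_matrix()[:,0])
```

```text
18.55 [ 561.2579147  -200.64667345   78.5533568 ] [1.99873808e+00 2.42362734e+00 4.31772716e-04] [ 0.90640349 -0.30653349 -0.49786113] 0.34444682823230816 [-1.90397228e-01  9.81707129e-01  9.12936509e-05]
```

Emit:
apply_moves(motion=[[-0.08,-0.12,0,0,0,0,20],[-0.16,-0.24,0,0,0,0,20],[-0.24,-0.36,-0.05,0,0,0,20],[-0.31,-0.48,-0.12,0,0,0,20],[-0.31,-0.48,-0.24,0,0,0,20],[-0.31,-0.48,-0.36,0,0,0,20],[-0.31,-0.48,-0.48,0,0,0,20],[-0.31,-0.48,-0.58,0,0,0,20]])

```text
clock: 19.55
tcp_pos: [537.1, -237.9, 31.3]
ee_rot: [-1.997, -2.425, -0.0]
ft_force: [-0.3, 0.1, -0.8]
width: 0.339
grip_force: 60.1
```

Emit:
apply_moves(motion=[[0,0,-0.08,0,0,0,20],[0,0,-0.16,0,0,0,20],[0,0,-0.22,0,0,0,20],[0,0,-0.27,0,0,0,20],[0,0,-0.31,0,0,0,20],[0,0,-0.335,0,0,0,20],[0,0,-0.35,0,0,0,20],[0,0,-0.35,0,0,0,20]])

```text
clock: 20.55
tcp_pos: [537.0, -238.5, 4.1]
ee_rot: [1.998, 2.424, 0.0]
ft_force: [-0.1, -0.6, -1.3]
width: 0.339
grip_force: 60.1
```

No bench contact yet, so I go on down in small steps.

Emit:
apply_moves(motion=[[0,0,-0.003,0,0,0,20],[0,0,-0.006,0,0,0,20],[0,0,-0.009,0,0,0,20],[0,0,-0.012,0,0,0,20],[0,0,-0.014,0,0,0,20],[0,0,-0.016,0,0,0,20],[0,0,-0.016,0,0,0,20],[0,0,-0.016,0,0,0,20]])

```text
clock: 21.55
tcp_pos: [537.1, -238.6, 3.7]
ee_rot: [1.998, 2.424, -0.0]
ft_force: [-1.7, 0.2, 7.8]
width: 0.341
grip_force: 61.5
```

Emit:
apply_moves(motion=[[0,0,0,0,0,0,32],[0,0,0,0,0,0,36],[0,0,0,0,0,0,45],[0,0,0,0,0,0,60],[0,0,0,0,0,0,75],[0,0,0,0,0,0,85],[0,0,0,0,0,0,85],[0,0,0,0,0,0,85]])

```text
clock: 22.55
tcp_pos: [537.0, -238.5, 2.8]
ee_rot: [1.998, 2.424, 0.0]
ft_force: [0.7, 0.4, -0.9]
width: 0.993
grip_force: 0.0
```

Emit:
apply_moves(motion=[[0,0,0.1,0,0,0,85],[0,0,0.2,0,0,0,85],[0,0,0.32,0,0,0,85],[0,0,0.45,0,0,0,85],[0,0,0.6,0,0,0,85],[0,0,0.75,0,0,0,85],[0,0,0.9,0,0,0,85],[0,0,1,0,0,0,85]])

```text
clock: 23.55
tcp_pos: [537.2, -238.6, 83.8]
ee_rot: [1.997, 2.424, 0.001]
ft_force: [-0.3, -0.1, -0.8]
width: 0.992
grip_force: 0.0
```

Emit:
apply_moves(motion=[[0,0,0.12,0,0,0,85],[0,0,0.25,0,0,0,85],[0,0,0.38,0,0,0,85],[0,0,0.5,0,0,0,85],[0,0,0.65,0,0,0,85],[0,0,0.8,0,0,0,85],[0,0,0.95,0,0,0,85],[0,0,1,0,0,0,85]])

```text
clock: 24.55
tcp_pos: [537.5, -238.6, 163.9]
ee_rot: [1.997, 2.423, 0.001]
ft_force: [0.5, -0.1, -0.7]
width: 0.996
grip_force: 0.0
```

Run:
```python
from h import *
a,_=snap("wrist","w6"); b,_=snap("scene","s6")
cv2.imwrite("pics/fin.png",np.hstack([cv2.resize(a,(400,300)),cv2.resize(b,(400,300))])[...,::-1])
```

```text
(no output)
```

View pics/fin.png

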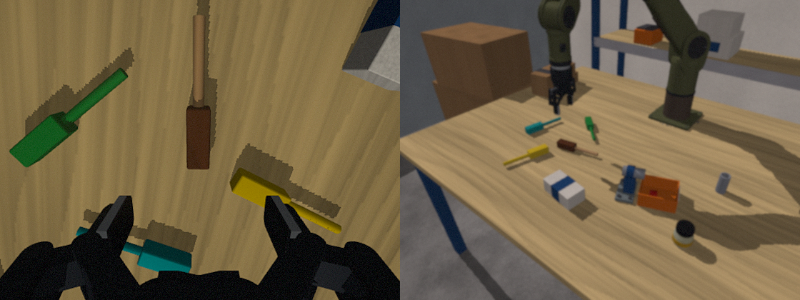

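The drift lies flat at its old place (wrist (198,100), scene half (577,149)). The plug is in the bin (655,190), nothing else has moved, and the gripper is clear.

```bash
python3 -c "
from rig import arm; print(arm.finish_job())"
```

```text
the job is handed in; nothing more can be done
None
```

The plug is out of the sleeve and in the bin, the drift is back flat on the bench and released, and the job was handed in at about 25 s of the 48 s allowed; the verdict was not shown.

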